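Turn the red cup over for its photograph

TASK

The red cup is next to be photographed, but it stands mouth-down on the bench. Pick it up, turn it over and set it down gently, not dropped, in the round tray of the photo turntable, so that it ends up standing mouth-up there on its own. Leave the blue and the yellow cup where they are.

Things in the scene. Friction and masses are not known exactly. Their poses are not given: they have to be found in the camera images.
- red_cup_mid (a point): Centre of the red plastic cup, half-way up: 58 mm wide, 52 tall, wall 3, 0.16 kg; straight side 34 mm up from the mouth, then an 18 mm round to a 22 mm foot. z axis: mouth to bottom, up at the start (mouth-down). Weighted bottom (centre of mass 13 mm from the foot): tipped over 40 degrees or laid on its side it rolls up onto its foot, mouth-up, travelling some 50 mm the way its bottom points.
- blue_cup_mid (a point): Centre of the blue cup: same shape and size as the red one, also standing mouth-down on the bench; same axes. A bystander.
- yellow_cup_mid (a point): Centre of the yellow cup: same shape and size, standing mouth-up on the bench, its z axis running from the bottom to the mouth. A bystander.
- turntable: Photo turntable, fixed, does not turn: white housing 190 mm square, 28 high; on it a black round tray with a grey lip, 200 mm outer, 190 inner diameter, flat floor 36 mm and lip top 46 mm above the bench. Origin: centre of the underside, on the bench; z up, housing sides along x and y.
There are look-alikes about, which are no part of the job. Several things look just like the part that bears red_cup_mid: the one meant starts farthest to the robot's right.

How it is judged:
At the end, for the whole second after the job is handed in: The red cup stands mouth-up (within 11 degrees of upright) on the floor of the turntable's tray, anywhere inside the lip (its centre within 72 mm of the tray's centre, 52 to 72 mm above the bench), at rest (angle between red_cup_mid's own z axis and vertical above 2.94 rad and horizontal distance between red_cup_mid and turntable below 0.072 m and height (world z) of red_cup_mid between 0.052 and 0.072 m and linear speed of red_cup below 0.05 m/s); the robot touches nothing.
It fails at once if the blue cup is moved by more than 30 mm (distance of blue_cup_mid from where it was at the start of the episode above 0.03 m).
It fails at once if the yellow cup is moved by more than 30 mm (distance of yellow_cup_mid from where it was at the start of the episode above 0.03 m).
It fails at once if the red cup is dropped: let go with its centre more than 105 mm above the bench (some 40 mm too high over the tray) (height (world z) of red_cup_mid above 0.105 m and contact force between red_cup and the fingers below 0.05 N).
It also fails if it takes over 42 s, if anything falls off the work surface, if the arm or the gripper's body presses on something with over 40 N, if the wrist force passes 120 N, or if a joint passes its speed limit or range.

ROBOT

A 6-joint arm with a two-finger parallel gripper is mounted at the origin on the work surface. World frame = base frame: x ahead of the robot, y to its left, z up, the work surface at z = 0. Lengths are in m, angles in rad, forces in N, time in s.
With the tool pointing down it reaches from about 0.425 to 0.95 m from the base axis. Payload 3.5 kg.
Tool frame: the origin (TCP) lies between the finger pads; the fingertips stand 25 mm ahead of it and the grasp point (between the pads) lies 6 mm ahead of it (ctrl.finger_overhang is the distance from the TCP to the fingertips, in m); x points along the fingers, y is the direction in which the jaws open and shut, and the axes are right-handed (so a half turn about x gives the same grasp; the last joint's range is limited). The gripper opens to 85 mm and grips with 20 to 120 N. Pads are 22 mm wide; open, the fingers measure 114 mm over their backs; the gripper's body (76 mm by 85 mm) begins 54 mm behind the grasp point. The pads swing forward as they close: fully open they stand 13 mm farther back than shut.
Start: joints at [-1.257, 0.286, 1.577, -0, 1.279, -0.15], TCP at [0.302, -0.604, 0.229] pointing down, gripper open.
Joint ranges: [-2.77, 2.77], [-0.9, 2.22], [0.21, 2.48], [-1.53, 4.67], [0.24, 2.81], [-2.84, 2.84]. Speed limits (rad/s): [2.79, 2.79, 3.14, 3.14, 3.14, 3.14].

INTERFACE

Orientations are given as a unit quaternion [x, y, z, w].
In Python, from plant import ctrl gives the robot as it stands.
- The arm moves only by the tool play_rows, never from a script. Its argument "targets" is a list of rows, each an object with "delta_pos": the shift along the world's x, y, z normalised to -1 to 1, where 1 is 1000 mm, a list of three; "delta_rot": the turn, a rotation vector about the world's x, y, z normalised to -1 to 1, where 1 is pi rad, a list of three; "claw": the finger opening in mm, from 0 to 85.4. In form: [{"delta_pos": [tx, ty, tz], "delta_rot": [wx, wy, wz], "claw": claw}, ...]. A call has 1 to 20 rows; each row is the pose to reach, as a shift and turn from the pose measured when the call began, turning the shorter way round; what a row does not reach only later rows make up. A row lasts 1/12 s, in which the tool goes at most 41.7 mm and 7.16 degrees, less where a joint would pass 70% of its speed; a pose out of reach is approached as far as the arm can. A call with a number of a shift or a turn outside -1 to 1 is refused whole. A call with a gripper value outside its range is refused whole. The fingers move at their own pace and stop on an object; "newtons" is the grip in N (left out, the last holds). Time passes only in rows, so rows that repeat a pose let the fingers close. It gives the time, the measured TCP pose, the force and the opening at its end, in the units of the state.
- ctrl.get_state(): the state, without advancing time (a new reading comes with each control period).
- ctrl.read_camera(name): name is "side" or "top" or "wrist"; returns the picture (480x640x3 uint8, blue, green, red); there is no depth.
- ctrl.calibration(name): a dict with "fx", "fy", "cx", "cy" (pixels), "k1" (the pictures are not rectified: a ray, as slopes to the right and down, at radius r is drawn at 1 + k1 r^2 times it, then the intrinsics apply), "camera_from_world" (4x4, takes a point from world to camera coordinates). Camera axes: x right, y down, z forward; pixel columns grow to the right and rows downward; lengths in m; the calibration is good to about 2 mm. A picture is of the moment at which its call begins: read the wrist's pose just before it. calibration takes no time and is no camera call; for the wrist camera it gives the pose at the moment of the call.
- ctrl.sign_off(): hands the job in, once; it reports no verdict.
The state is a dict: "time": time; "qpos": joint angles; "dq": joint speeds; "joint_efforts": joint torques, N m; "eef_pos": TCP position; "tcp_rot": TCP orientation; "contact_force": force on the tool from outside, world axes, zero at the start; "wrist_torque": the same for the moment, N m; "opening": opening from 0.0 (shut) to 1.0 (fully open).
Only numpy, scipy, OpenCV 4.12 (cv2) and the standard library are available. Lean on these libraries where they do the work, as an engineer would, in place of code of your own. Each camera call takes 0.05 s, during which the arm holds its last target. There are 200 camera calls.

## Working session

There is one attempt and no reset: what is moved stays moved. The work goes in short steps, Python scripts to look and compute and a tool call to move; the robot and the scene stay as the last step left them, time stands still between calls to the robot, and variables do not carry over. Pictures are saved under pics/ and viewed, about 8 in all and at most 12, crops included, and the job is handed in when it is done.

Besides the shell and the picture viewer there is one more tool, called after "Request:" by a JSON object that holds its "api" and its "payload". play_rows: Moves the arm, as the interface text tells. Its arguments: {"type":"object","properties":{"targets":{"type":"array"},"newtons":{"type":"number"}},"required":["targets"]}

```bash
ls; mkdir -p pics
cat > h.py <<'E'
import numpy as np, cv2
from plant import ctrl
from scipy.spatial.transform import Rotation as R
def ray(name,u,v,C=None):
    C=C or ctrl.calibration(name)
    x,y=(u-C['cx'])/C['fx'],(v-C['cy'])/C['fy']
    a,b=x,y
    for _ in range(20):
        s=1+C['k1']*(a*a+b*b); a,b=x/s,y/s
    T=np.array(C['camera_from_world']); Rm=T[:3,:3]; o=-Rm.T@T[:3,3]
    return o,Rm.T@np.array([a,b,1.])
def atz(name,u,v,z,C=None):
    o,d=ray(name,u,v,C); return o+d*(z-o[2])/d[2]
def proj(name,p,C=None):
    C=C or ctrl.calibration(name)
    T=np.array(C['camera_from_world']); c=T[:3,:3]@np.array(p)+T[:3,3]
    a,b=c[:2]/c[2]; s=1+C['k1']*(a*a+b*b)
    return C['fx']*a*s+C['cx'],C['fy']*b*s+C['cy']
E
python3 - <<'E'
from h import *
s=ctrl.get_state(); print(s)
for n in('top','side'):
    cv2.imwrite(f'pics/{n}0.png',ctrl.read_camera(n)); C=ctrl.calibration(n); T=np.array(C['camera_from_world']); print(n,C['fx'],C['k1'],-T[:3,:3].T@T[:3,3],T[2,:3])
print(ctrl.finger_overhang)
E
```

```text
pics
{'time': 0.0, 'qpos': array([-1.25703173e+00,  2.87209917e-01,  1.57814361e+00, -2.10404762e-05,
        1.27861621e+00, -1.50025951e-01]), 'dq': array([ 1.25293596e-03,  9.59493734e-05,  1.42953827e-03, -7.61102399e-04,
        1.10636298e-03, -6.83532834e-04]), 'joint_efforts': array([-3.69330692e-04, -4.05986738e+01, -2.92624390e+01, -2.32682041e-04,
        5.69376047e-03, -1.14313917e-05]), 'eef_pos': array([ 0.3017581 , -0.60306466,  0.22803576]), 'tcp_rot': array([-0.68810254, -0.16334804,  0.68825419, -0.16167398]), 'contact_force': array([-0.2523152 , -0.02567284, -0.3155761 ]), 'wrist_torque': array([0.01678796, 0.00846164, 0.01779211]), 'opening': 1.0015206916346797}
top 578.0663661274893 -0.1380355503434738 [0.33876019 0.02302781 1.14991445] [ 0.18867863 -0.0035392  -0.98203251]
side 515.3744620467843 0.000903199570569482 [-0.08735597  0.63792878  0.6617597 ] [ 0.57102713 -0.57745957 -0.58349675]
0.025
```

View pics/top0.png

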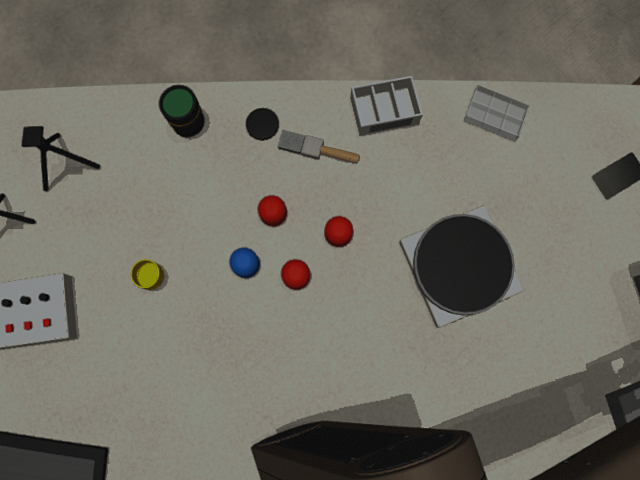

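View pics/side0.png

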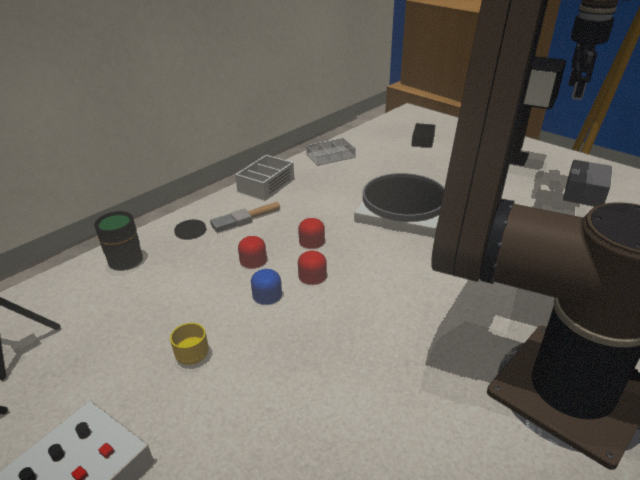

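Run:
```python
from h import *
im=cv2.imread('pics/top0.png'); hsv=cv2.cvtColor(im,cv2.COLOR_BGR2HSV)
H,S,V=[hsv[...,i].astype(int) for i in range(3)]
for nm,m in (('red',((H<8)|(H>172))&(S>150)&(V>60)),('blue',(H>100)&(H<130)&(S>120)&(V>50))):
    n,l,st,c=cv2.connectedComponentsWithStats(m.astype(np.uint8))
    for i in range(1,n):
        if st[i,4]>300:
            P=atz('top',*c[i],0.026); print(nm,c[i],st[i],P)
for u,v in((148,274),): print('yel',atz('top',u,v,.03))
# tray: lip ellipse extremes / housing corners
e=[(415,264),(513,264),(464,213),(464,314)]
Q=[atz('top',u,v,.046) for u,v in e]; print(np.round(Q,4),np.mean(Q,0))
# red from side
ims=cv2.imread('pics/side0.png'); hs=cv2.cvtColor(ims,cv2.COLOR_BGR2HSV);H,S,V=[hs[...,i].astype(int) for i in range(3)]
n,l,st,c=cv2.connectedComponentsWithStats((((H<8)|(H>172))&(S>150)&(V>60)).astype(np.uint8))
for i in range(1,n):
    if st[i,4]>300: print('side',c[i],atz('side',*c[i],.026))
```

```text
red [271.40100671 208.98657718] [258 196  28  28 596] [0.62731648 0.11698868 0.026     ]
red [338.45187602 229.95269168] [325 216  28  28 613] [ 0.58296574 -0.01678916  0.026     ]
red [295.19747235 273.59241706] [282 260  28  29 633] [0.49621557 0.06942947 0.026     ]
blue [243.6092504 261.6507177] [230 248  28  29 627] [0.52084902 0.17125866 0.026     ]
yel [0.49694672 0.36098801 0.03      ]
[[ 0.5097 -0.1636  0.046 ]
 [ 0.5074 -0.3584  0.046 ]
 [ 0.6109 -0.266   0.046 ]
 [ 0.4114 -0.2551  0.046 ]] [ 0.50984665 -0.26077754  0.046     ]
side [311.43558282 259.26993865] [0.50789176 0.05441074 0.026     ]
```

Request:
{"api": "play_rows", "payload": {"targets": [{"delta_pos":[0.25,0.58,0.05],"delta_rot":[0,0,-0.16],"claw":85},{"delta_pos":[0.25,0.58,0.05],"delta_rot":[0,0,-0.16],"claw":85},{"delta_pos":[0.25,0.58,0.05],"delta_rot":[0,0,-0.16],"claw":85},{"delta_pos":[0.25,0.58,0.05],"delta_rot":[0,0,-0.16],"claw":85},{"delta_pos":[0.25,0.58,0.05],"delta_rot":[0,0,-0.16],"claw":85},{"delta_pos":[0.25,0.58,0.05],"delta_rot":[0,0,-0.16],"claw":85},{"delta_pos":[0.25,0.58,0.05],"delta_rot":[0,0,-0.16],"claw":85},{"delta_pos":[0.25,0.58,0.05],"delta_rot":[0,0,-0.16],"claw":85},{"delta_pos":[0.25,0.58,0.05],"delta_rot":[0,0,-0.16],"claw":85},{"delta_pos":[0.25,0.58,0.05],"delta_rot":[0,0,-0.16],"claw":85},{"delta_pos":[0.25,0.58,0.05],"delta_rot":[0,0,-0.16],"claw":85},{"delta_pos":[0.25,0.58,0.05],"delta_rot":[0,0,-0.16],"claw":85},{"delta_pos":[0.25,0.58,0.05],"delta_rot":[0,0,-0.16],"claw":85},{"delta_pos":[0.25,0.58,0.05],"delta_rot":[0,0,-0.16],"claw":85},{"delta_pos":[0.25,0.58,0.05],"delta_rot":[0,0,-0.16],"claw":85},{"delta_pos":[0.25,0.58,0.05],"delta_rot":[0,0,-0.16],"claw":85},{"delta_pos":[0.25,0.58,0.05],"delta_rot":[0,0,-0.16],"claw":85},{"delta_pos":[0.25,0.58,0.05],"delta_rot":[0,0,-0.16],"claw":85}]}}

```text
time: 1.6
eef_pos: [0.5515, -0.0229, 0.2775]
tcp_rot: [-0.707, 0.013, 0.707, 0.014]
contact_force: [0.7, -0.2, 1.1]
opening: 0.996
```

```bash
cat >> h.py <<'E'
import json,os
def log():
    s=ctrl.get_state(); r=[list(map(float,s['qpos'])),list(map(float,s['eef_pos'])),list(map(float,s['tcp_rot']))]
    open('log.jsonl','a').write(json.dumps(r)+'\n')
    print('t',round(s['time'],2),'q',np.round(s['qpos'],3),'p',np.round(s['eef_pos'],4)); print('R',np.round(R.from_quat(s['tcp_rot']).as_matrix(),3).tolist(),'F',np.round(s['contact_force'],2),'op',round(s['opening'],3))
    return s
E
python3 - <<'E'
from h import *
r=[[-1.25703173e+00,  2.87209917e-01,  1.57814361e+00, -2.10404762e-05,1.27861621e+00, -1.50025951e-01],[ 0.3017581 , -0.60306466,  0.22803576],[-0.68810254, -0.16334804,  0.68825419, -0.16167398]]
open('log.jsonl','a').write(json.dumps(r)+'\n')
log(); C=ctrl.calibration('wrist'); json.dump({k:(v.tolist() if hasattr(v,'tolist') else v) for k,v in C.items()},open('C1.json','w'))
im=ctrl.read_camera('wrist'); cv2.imwrite('pics/w1.png',im)
T=np.array(C['camera_from_world']); print(-T[:3,:3].T@T[:3,3],T[2,:3],proj('wrist',[.581,-.017,.052],C))
E
```

```text
t 1.6 q [-2.260e-01 -2.000e-02  1.828e+00  1.000e-03  1.335e+00  1.382e+00] p [ 0.5515 -0.0229  0.2775]
R [[-0.001, -0.037, -0.999], [0.002, -0.999, 0.037], [-1.0, -0.002, 0.001]] F [ 0.74 -0.23  1.1 ] op 0.996
[ 0.62480149 -0.02626189  0.42207947] [-0.28826352  0.0119185  -0.95747694] (np.float64(309.361310094212), np.float64(169.63654743974575))
```

View pics/w1.png

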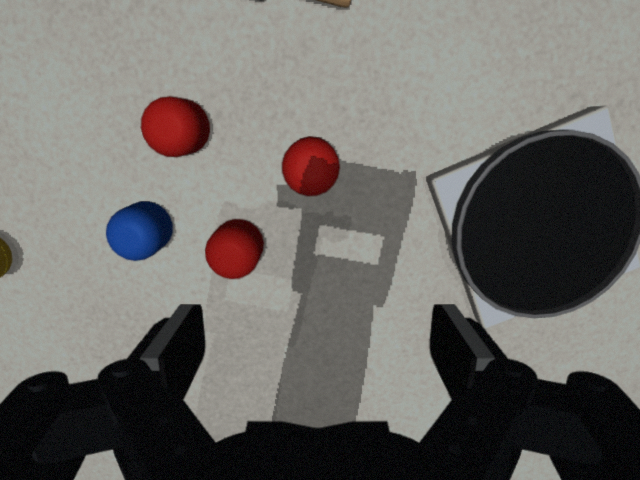

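Request:
{"api": "play_rows", "payload": {"targets": [{"delta_pos":[0.05,0.0,0.03],"delta_rot":[0,0,0.948],"claw":85},{"delta_pos":[0.05,0.0,0.03],"delta_rot":[0,0,0.948],"claw":85},{"delta_pos":[0.05,0.0,0.03],"delta_rot":[0,0,0.948],"claw":85},{"delta_pos":[0.05,0.0,0.03],"delta_rot":[0,0,0.948],"claw":85},{"delta_pos":[0.05,0.0,0.03],"delta_rot":[0,0,0.948],"claw":85},{"delta_pos":[0.05,0.0,0.03],"delta_rot":[0,0,0.948],"claw":85},{"delta_pos":[0.05,0.0,0.03],"delta_rot":[0,0,0.948],"claw":85},{"delta_pos":[0.05,0.0,0.03],"delta_rot":[0,0,0.948],"claw":85},{"delta_pos":[0.05,0.0,0.03],"delta_rot":[0,0,0.948],"claw":85},{"delta_pos":[0.05,0.0,0.03],"delta_rot":[0,0,0.948],"claw":85},{"delta_pos":[0.05,0.0,0.03],"delta_rot":[0,0,0.948],"claw":85},{"delta_pos":[0.05,0.0,0.03],"delta_rot":[0,0,0.948],"claw":85},{"delta_pos":[0.05,0.0,0.03],"delta_rot":[0,0,0.948],"claw":85},{"delta_pos":[0.05,0.0,0.03],"delta_rot":[0,0,0.948],"claw":85},{"delta_pos":[0.05,0.0,0.03],"delta_rot":[0,0,0.948],"claw":85},{"delta_pos":[0.05,0.0,0.03],"delta_rot":[0,0,0.948],"claw":85},{"delta_pos":[0.05,0.0,0.03],"delta_rot":[0,0,0.948],"claw":85},{"delta_pos":[0.05,0.0,0.03],"delta_rot":[0,0,0.948],"claw":85},{"delta_pos":[0.05,0.0,0.03],"delta_rot":[0,0,0.948],"claw":85},{"delta_pos":[0.05,0.0,0.03],"delta_rot":[0,0,0.948],"claw":85}]}}

```text
time: 3.32
eef_pos: [0.6006, -0.0262, 0.307]
tcp_rot: [0.234, 0.667, -0.236, 0.667]
contact_force: [0.2, 0.7, 0.6]
opening: 0.997
```

```bash
cat >> h.py <<'E'
def Rt(az,th):
    "tool azimuth az, th below horizontal, camera up (tool z down)"
    x=np.array([np.cos(th)*np.cos(az),np.cos(th)*np.sin(az),-np.sin(th)])
    y=np.array([np.sin(az),-np.cos(az),0]); return np.c_[x,y,np.cross(x,y)]
def delta(grasp,Rm,s=None):
    "move row so that grasp point (6 mm ahead) sits at grasp with orientation Rm"
    s=s or ctrl.get_state(); p=np.array(grasp)-.006*Rm[:,0]
    rv=(R.from_matrix(Rm)*R.from_quat(s['tcp_rot']).inv()).as_rotvec()
    print('dpos',np.round(p-s['eef_pos'],4),'drot',np.round(rv/np.pi,4),'deg',np.degrees(np.linalg.norm(rv)))
E
python3 - <<'E'
from h import *
C=json.load(open('C1.json'))
im=cv2.imread('pics/w1.png'); hsv=cv2.cvtColor(im,cv2.COLOR_BGR2HSV); H,S,V=[hsv[...,i].astype(int) for i in range(3)]
m=(((H<8)|(H>172))&(S>120)&(V>30)).astype(np.uint8); n,l,st,c=cv2.connectedComponentsWithStats(m)
for i in range(1,n):
    if st[i,4]>500: 
        print(c[i],st[i]); 
        # fit by model outline: minimise hull mismatch
        ys,xs=np.where(l==i); hull=cv2.convexHull(np.c_[xs,ys].astype(np.int32))
        from scipy.optimize import minimize
        prof=[(29,0),(29,.034*1000)]+[(11+18*np.cos(a),34+18*np.sin(a)) for a in np.linspace(0,np.pi/2,6)]
        A=np.linspace(0,2*np.pi,24,endpoint=False)
        def err(xy):
            pts=[proj('wrist',[xy[0]+r/1000*np.cos(a),xy[1]+r/1000*np.sin(a),h/1000],C) for r,h in prof for a in A]
            b=cv2.convexHull(np.array(pts,np.float32)); M=cv2.moments(b); mx=[M['m10']/M['m00'],M['m01']/M['m00']]
            M2=cv2.moments(hull); return [mx[0]-M2['m10']/M2['m00'],mx[1]-M2['m01']/M2['m00'],M['m00'],M2['m00']]
        from scipy.optimize import fsolve
        z=fsolve(lambda q:err(q)[:2],atz('wrist',*c[i],.03,C)[:2]); print('cup',z,err(z))
log()
delta([.58,-.017,.17],Rt(np.pi-.2,np.radians(30)))
E
```

```text
[174.60080025 126.22837796] [ 141   97   69   60 3249]
cup [0.62545725 0.11559621] [2.3449032937605807e-07, -3.1506326081398583e-07, 3407.1278538028128, 3209.5]
[310.38282443 166.20839695] [ 282  137   58   59 2620]
cup [ 0.5812409  -0.01762452] [-8.297822660097154e-07, 1.4817183568993642e-07, 2744.608515243279, 2584.0]
[234.13824885 248.7469278 ] [ 205  220   59   59 2604]
cup [0.49816991 0.06700262] [1.2924819628508715, -2.4670960037766463, 2763.5467801118502, 2568.0]
t 3.32 q [-0.211  0.076  1.677 -0.002  1.39  -1.104] p [ 0.6006 -0.0262  0.307 ]
R [[-0.001, 0.627, 0.779], [-0.002, 0.779, -0.627], [-1.0, -0.002, 0.0]] F [0.25 0.69 0.65] op 0.997
dpos [-0.0155  0.0082 -0.134 ] drot [0.1435 0.3042 0.1374] deg 65.39550774561478<stdin>:18: RuntimeWarning: The iteration is not making good progress, as measured by the 
 improvement from the last ten iterations.
```

Request:
{"api": "play_rows", "payload": {"targets": [{"delta_pos":[0.104,-0.016,-0.1],"delta_rot":[0.1435,0.3042,0.1374],"claw":85},{"delta_pos":[0.104,-0.016,-0.1],"delta_rot":[0.1435,0.3042,0.1374],"claw":85},{"delta_pos":[0.104,-0.016,-0.1],"delta_rot":[0.1435,0.3042,0.1374],"claw":85},{"delta_pos":[0.104,-0.016,-0.1],"delta_rot":[0.1435,0.3042,0.1374],"claw":85},{"delta_pos":[0.104,-0.016,-0.1],"delta_rot":[0.1435,0.3042,0.1374],"claw":85},{"delta_pos":[0.104,-0.016,-0.1],"delta_rot":[0.1435,0.3042,0.1374],"claw":85},{"delta_pos":[0.104,-0.016,-0.1],"delta_rot":[0.1435,0.3042,0.1374],"claw":85},{"delta_pos":[0.104,-0.016,-0.1],"delta_rot":[0.1435,0.3042,0.1374],"claw":85},{"delta_pos":[0.104,-0.016,-0.184],"delta_rot":[0.1435,0.3042,0.1374],"claw":85},{"delta_pos":[0.104,-0.016,-0.184],"delta_rot":[0.1435,0.3042,0.1374],"claw":85},{"delta_pos":[0.104,-0.016,-0.184],"delta_rot":[0.1435,0.3042,0.1374],"claw":85},{"delta_pos":[0.104,-0.016,-0.184],"delta_rot":[0.1435,0.3042,0.1374],"claw":85}]}}

```text
time: 4.32
eef_pos: [0.7017, -0.0437, 0.1167]
tcp_rot: [0.098, 0.963, -0.026, 0.251]
contact_force: [0.4, -0.3, 0.3]
opening: 0.998
```

Run:
```python
from h import *
log()
delta([.6,-.0215,.04],Rt(np.pi-.2,np.radians(30)))
delta([.581,-.0176,.026],Rt(np.pi-.2,np.radians(30)))
cv2.imwrite('pics/s2.png',ctrl.read_camera('side'))
cv2.imwrite('pics/w2.png',ctrl.read_camera('wrist'))
a=np.hstack([cv2.imread('pics/s2.png'),cv2.imread('pics/w2.png')]); cv2.imwrite('pics/c2.png',cv2.resize(a,(800,300),interpolation=cv2.INTER_AREA))
```

```text
t 4.32 q [-0.205  1.056  0.871 -0.003  2.275 -1.574] p [ 0.7017 -0.0437  0.1167]
R [[-0.855, 0.202, 0.479], [0.176, 0.979, -0.099], [-0.489, -0.0, -0.873]] F [ 0.41 -0.34  0.34] op 0.998
dpos [-0.0966  0.0212 -0.0737] drot [-0.0008 -0.0041  0.0009] deg 0.7713571124185107
dpos [-0.1156  0.0251 -0.0877] drot [-0.0008 -0.0041  0.0009] deg 0.7713571124185107
```

View pics/c2.png

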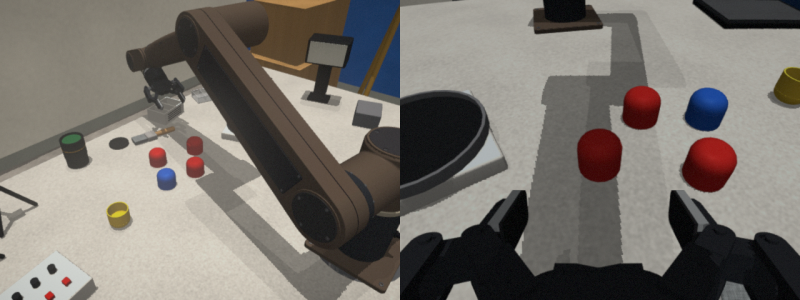

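Request:
{"api": "play_rows", "payload": {"targets": [{"delta_pos":[-0.028,0.0066,-0.026],"delta_rot":[-0.0008,-0.004,0.001],"claw":85},{"delta_pos":[-0.056,0.0131,-0.0525],"delta_rot":[-0.0008,-0.004,0.001],"claw":85},{"delta_pos":[-0.056,0.0131,-0.0525],"delta_rot":[-0.0008,-0.004,0.001],"claw":85},{"delta_pos":[-0.076,0.017,-0.064],"delta_rot":[-0.0008,-0.004,0.001],"claw":85},{"delta_pos":[-0.096,0.021,-0.075],"delta_rot":[-0.0008,-0.004,0.001],"claw":85},{"delta_pos":[-0.1156,0.0251,-0.087],"delta_rot":[-0.0008,-0.004,0.001],"claw":85},{"delta_pos":[-0.1156,0.0251,-0.087],"delta_rot":[-0.0008,-0.004,0.001],"claw":85},{"delta_pos":[-0.1156,0.0251,-0.087],"delta_rot":[-0.0008,-0.004,0.001],"claw":85}]}}

```text
time: 5.08
eef_pos: [0.5917, -0.0192, 0.0443]
tcp_rot: [0.096, 0.958, -0.027, 0.268]
contact_force: [0.7, 0.4, 0.1]
opening: 0.996
```

Run:
```python
from h import *
log()
delta([.581,-.0176,.026],Rt(np.pi-.2,np.radians(30)))
cv2.imwrite('pics/w3.png',ctrl.read_camera('wrist'))
```

```text
t 5.08 q [-0.203  0.883  1.302 -0.003  1.981 -1.574] p [ 0.5917 -0.0192  0.0443]
R [[-0.838, 0.198, 0.509], [0.169, 0.98, -0.103], [-0.519, -0.0, -0.855]] F [0.67 0.37 0.14] op 0.996
dpos [-0.0056  0.0006 -0.0153] drot [ 0.0014  0.0069 -0.0002] deg 1.2680198410327996
```

View pics/w3.png

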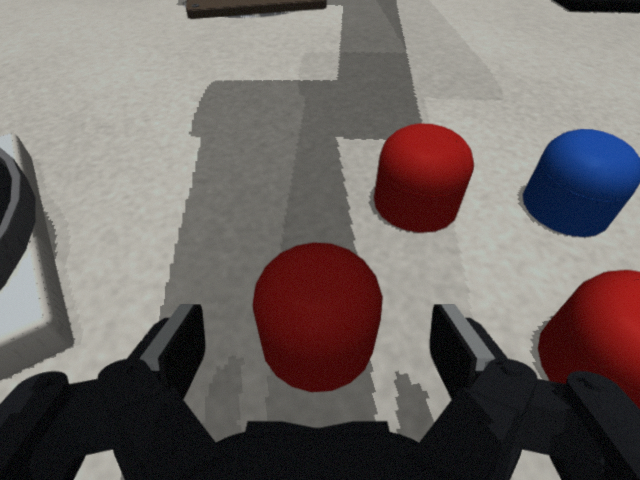

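Request:
{"api": "play_rows", "payload": {"targets": [{"delta_pos":[-0.008,0.001,-0.014],"delta_rot":[0.0014,0.0069,0],"claw":85},{"delta_pos":[-0.008,0.001,-0.014],"delta_rot":[0.0014,0.0069,0],"claw":85},{"delta_pos":[-0.008,0.001,-0.014],"delta_rot":[0.0014,0.0069,0],"claw":85},{"delta_pos":[-0.008,0.001,-0.014],"delta_rot":[0.0014,0.0069,0],"claw":50},{"delta_pos":[-0.008,0.001,-0.014],"delta_rot":[0.0014,0.0069,0],"claw":50},{"delta_pos":[-0.008,0.001,-0.014],"delta_rot":[0.0014,0.0069,0],"claw":50},{"delta_pos":[-0.008,0.001,-0.014],"delta_rot":[0.0014,0.0069,0],"claw":50},{"delta_pos":[-0.008,0.001,-0.014],"delta_rot":[0.0014,0.0069,0],"claw":50},{"delta_pos":[-0.008,0.001,-0.014],"delta_rot":[0.0014,0.0069,0],"claw":50},{"delta_pos":[-0.008,0.001,-0.014],"delta_rot":[0.0014,0.0069,0],"claw":50},{"delta_pos":[-0.008,0.001,-0.014],"delta_rot":[0.0014,0.0069,0],"claw":50}], "newtons": 50}}

```text
time: 6.05
eef_pos: [0.585, -0.0185, 0.0307]
tcp_rot: [0.096, 0.961, -0.026, 0.259]
contact_force: [2.1, -0.7, 1.7]
opening: 0.595
```

Run:
```python
from h import *
s=log(); print('mm',s['opening']*85.4, 'grasp',s['eef_pos']+.006*R.from_quat(s['tcp_rot']).as_matrix()[:,0])
```

```text
t 6.05 q [-0.203  0.901  1.311 -0.004  1.975 -1.574] p [ 0.585  -0.0185  0.0307]
R [[-0.848, 0.198, 0.492], [0.171, 0.98, -0.099], [-0.502, 0.0, -0.865]] F [ 2.15 -0.67  1.7 ] op 0.595
mm 50.811817422259864 grasp [ 0.57987126 -0.01748793  0.02770994]
```

Run:
```python
from h import *
a=np.hstack([ctrl.read_camera('wrist')[150:450,100:540],ctrl.read_camera('side')[200:350,160:380].repeat(2,0).repeat(2,1)]); cv2.imwrite('pics/c4.png',cv2.resize(a,(800,int(800/a.shape[1]*a.shape[0]))))
```

```text
(no output)
```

View pics/c4.png

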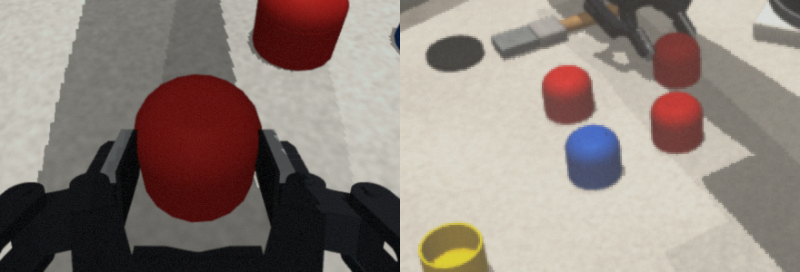

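Request:
{"api": "play_rows", "payload": {"targets": [{"delta_pos":[0,0,0],"delta_rot":[0,0,0],"claw":40},{"delta_pos":[0,0,0],"delta_rot":[0,0,0],"claw":40},{"delta_pos":[0,0,0],"delta_rot":[0,0,0],"claw":40},{"delta_pos":[0,0,0],"delta_rot":[0,0,0],"claw":40}]}}

```text
time: 6.48
eef_pos: [0.5849, -0.0185, 0.0307]
tcp_rot: [0.096, 0.961, -0.026, 0.259]
contact_force: [1.2, 0.2, 2.0]
opening: 0.595
```

Run:
```python
from h import *
s=log()
im=ctrl.read_camera('wrist'); cv2.imwrite('pics/w5.png',im)
d=cv2.absdiff(im,cv2.imread('pics/c4.png')[:480,:640]) if 0 else None
hsv=cv2.cvtColor(im,cv2.COLOR_BGR2HSV); H,S,V=[hsv[...,i].astype(int) for i in range(3)]
n,l,st,c=cv2.connectedComponentsWithStats((((H<8)|(H>172))&(S>120)&(V>30)).astype(np.uint8))
for i in range(1,n):
    if st[i,4]>1000: print(c[i],st[i])
```

```text
t 6.48 q [-0.203  0.901  1.311 -0.004  1.975 -1.574] p [ 0.5849 -0.0185  0.0307]
R [[-0.848, 0.198, 0.492], [0.171, 0.98, -0.099], [-0.502, 0.0, -0.865]] F [1.24 0.23 1.96] op 0.595
[429.12601412 169.43272574] [ 378  113  106  115 9491]
[316.87744961 311.57986712] [  248   232   139   163 17911]
[606.777637   347.57385704] [ 557  264   83  166 9471]
```

Request:
{"api": "play_rows", "payload": {"targets": [{"delta_pos":[0,0,0.02],"delta_rot":[0,0,0],"claw":40},{"delta_pos":[0,0,0.06],"delta_rot":[0,0,0],"claw":40},{"delta_pos":[0,0,0.1],"delta_rot":[0,0,0],"claw":40},{"delta_pos":[0,0,0.14],"delta_rot":[0,0,0],"claw":40},{"delta_pos":[0,0,0.18],"delta_rot":[0,0,0],"claw":40},{"delta_pos":[0,0,0.19],"delta_rot":[0,0,0],"claw":40},{"delta_pos":[0,0,0.19],"delta_rot":[0,0,0],"claw":40}]}}

```text
time: 7.12
eef_pos: [0.5863, -0.0188, 0.2242]
tcp_rot: [0.096, 0.96, -0.026, 0.263]
contact_force: [-0.1, 0.8, -1.3]
opening: 0.592
```

Run:
```python
from h import *
s=log()
im=ctrl.read_camera('wrist')
hsv=cv2.cvtColor(im,cv2.COLOR_BGR2HSV); H,S,V=[hsv[...,i].astype(int) for i in range(3)]
n,l,st,c=cv2.connectedComponentsWithStats((((H<8)|(H>172))&(S>120)&(V>30)).astype(np.uint8))
for i in range(1,n):
    if st[i,4]>1000: print(c[i],st[i])
az=np.pi-.66; rx=lambda d:R.from_euler('x',d,degrees=True).as_matrix()
delta([.498,-.252,.22],Rt(az,np.radians(38))@rx(80))
```

```text
t 7.12 q [-0.203  0.663  1.299 -0.005  2.216 -1.575] p [ 0.5863 -0.0188  0.2242]
R [[-0.844, 0.198, 0.499], [0.17, 0.98, -0.101], [-0.51, -0.001, -0.86]] F [-0.14  0.76 -1.3 ] op 0.592
[317.57738461 310.91086677] [  248   232   139   161 17917]
[475.85332575 458.98067084] [ 454  428   57   52 1759]
dpos [-0.0835 -0.2363  0.0028] drot [-0.3632  0.1259 -0.3787] deg 97.12653169792277
```

Request:
{"api": "play_rows", "payload": {"targets": [{"delta_pos":[-0.02,-0.06,0.003],"delta_rot":[-0.08,0.028,-0.084],"claw":40},{"delta_pos":[-0.0835,-0.236,0.003],"delta_rot":[-0.3632,0.1259,-0.3787],"claw":40},{"delta_pos":[-0.0835,-0.236,0.003],"delta_rot":[-0.3632,0.1259,-0.3787],"claw":40},{"delta_pos":[-0.0835,-0.236,0.003],"delta_rot":[-0.3632,0.1259,-0.3787],"claw":40},{"delta_pos":[-0.0835,-0.236,0.003],"delta_rot":[-0.3632,0.1259,-0.3787],"claw":40},{"delta_pos":[-0.0835,-0.236,0.003],"delta_rot":[-0.3632,0.1259,-0.3787],"claw":40},{"delta_pos":[-0.0835,-0.236,0.003],"delta_rot":[-0.3632,0.1259,-0.3787],"claw":40},{"delta_pos":[-0.0835,-0.236,0.003],"delta_rot":[-0.3632,0.1259,-0.3787],"claw":40},{"delta_pos":[-0.0835,-0.236,0.003],"delta_rot":[-0.3632,0.1259,-0.3787],"claw":40},{"delta_pos":[-0.0835,-0.236,0.003],"delta_rot":[-0.3632,0.1259,-0.3787],"claw":40},{"delta_pos":[-0.0835,-0.236,0.003],"delta_rot":[-0.3632,0.1259,-0.3787],"claw":40},{"delta_pos":[-0.0835,-0.236,0.003],"delta_rot":[-0.3632,0.1259,-0.3787],"claw":40},{"delta_pos":[-0.0835,-0.236,0.003],"delta_rot":[-0.3632,0.1259,-0.3787],"claw":40},{"delta_pos":[-0.0835,-0.236,0.003],"delta_rot":[-0.3632,0.1259,-0.3787],"claw":40},{"delta_pos":[-0.0835,-0.236,0.003],"delta_rot":[-0.3632,0.1259,-0.3787],"claw":40},{"delta_pos":[-0.0835,-0.236,0.003],"delta_rot":[-0.3632,0.1259,-0.3787],"claw":40}]}}

```text
time: 8.5
eef_pos: [0.5008, -0.2541, 0.2208]
tcp_rot: [-0.431, -0.619, 0.655, -0.037]
contact_force: [0.6, -0.9, -2.3]
opening: 0.59
```

Run:
```python
from h import *
s=log()
az=np.pi-.66; rx=lambda d:R.from_euler('x',d,degrees=True).as_matrix()
delta([.498,-.252,.16],Rt(az,np.radians(38))@rx(180))
```

```text
t 8.5 q [-0.653  0.552  1.422  0.006  2.081 -0.169] p [ 0.5008 -0.2541  0.2208]
R [[-0.625, 0.583, -0.519], [0.485, -0.231, -0.844], [-0.612, -0.779, -0.138]] F [ 0.57 -0.85 -2.31] op 0.59
dpos [ 0.001  -0.0008 -0.0572] drot [-0.3475  0.2682 -0.3413] deg 100.08728857112524
```

Request:
{"api": "play_rows", "payload": {"targets": [{"delta_pos":[0.001,-0.001,-0.02],"delta_rot":[-0.3475,0.2682,-0.3413],"claw":40},{"delta_pos":[0.001,-0.001,-0.04],"delta_rot":[-0.3475,0.2682,-0.3413],"claw":40},{"delta_pos":[0.001,-0.001,-0.057],"delta_rot":[-0.3475,0.2682,-0.3413],"claw":40},{"delta_pos":[0.001,-0.001,-0.057],"delta_rot":[-0.3475,0.2682,-0.3413],"claw":40},{"delta_pos":[0.001,-0.001,-0.057],"delta_rot":[-0.3475,0.2682,-0.3413],"claw":40},{"delta_pos":[0.001,-0.001,-0.057],"delta_rot":[-0.3475,0.2682,-0.3413],"claw":40},{"delta_pos":[0.001,-0.001,-0.057],"delta_rot":[-0.3475,0.2682,-0.3413],"claw":40},{"delta_pos":[0.001,-0.001,-0.057],"delta_rot":[-0.3475,0.2682,-0.3413],"claw":40},{"delta_pos":[0.001,-0.001,-0.057],"delta_rot":[-0.3475,0.2682,-0.3413],"claw":40},{"delta_pos":[0.001,-0.001,-0.057],"delta_rot":[-0.3475,0.2682,-0.3413],"claw":40},{"delta_pos":[0.001,-0.001,-0.057],"delta_rot":[-0.3475,0.2682,-0.3413],"claw":40},{"delta_pos":[0.001,-0.001,-0.057],"delta_rot":[-0.3475,0.2682,-0.3413],"claw":40},{"delta_pos":[0.001,-0.001,-0.057],"delta_rot":[-0.3475,0.2682,-0.3413],"claw":40},{"delta_pos":[0.001,-0.001,-0.057],"delta_rot":[-0.3475,0.2682,-0.3413],"claw":40},{"delta_pos":[0.001,-0.001,-0.057],"delta_rot":[-0.3475,0.2682,-0.3413],"claw":40},{"delta_pos":[0.001,-0.001,-0.057],"delta_rot":[-0.3475,0.2682,-0.3413],"claw":40},{"delta_pos":[0.001,-0.001,-0.057],"delta_rot":[-0.3475,0.2682,-0.3413],"claw":40}]}}

```text
time: 9.92
eef_pos: [0.5015, -0.2548, 0.1628]
tcp_rot: [-0.308, 0.104, 0.895, 0.306]
contact_force: [-0.7, -0.8, -1.6]
opening: 0.597
```

Run:
```python
from h import *
s=log()
az=np.pi-.66; rx=lambda d:R.from_euler('x',d,degrees=True).as_matrix()
delta([.498,-.252,.069],Rt(az,np.radians(38))@rx(180))
a=np.hstack([ctrl.read_camera('wrist')[:,:],ctrl.read_camera('side')[60:300,320:640].repeat(2,0).repeat(2,1)]); cv2.imwrite('pics/c6.png',cv2.resize(a,(800,300),interpolation=cv2.INTER_AREA))
```

```text
t 9.92 q [-0.653  0.613  1.444  0.006  1.994  1.574] p [ 0.5015 -0.2548  0.1628]
R [[-0.623, -0.611, -0.487], [0.484, -0.791, 0.374], [-0.614, -0.003, 0.789]] F [-0.73 -0.79 -1.61] op 0.597
dpos [ 0.0002 -0.0001 -0.0901] drot [-0.001   0.0001 -0.0007] deg 0.2244396452588008
```

View pics/c6.png

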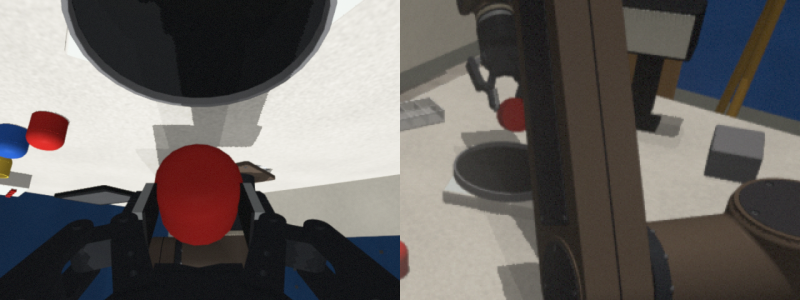

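Request:
{"api": "play_rows", "payload": {"targets": [{"delta_pos":[0,0,-0.03],"delta_rot":[0,0,0],"claw":40},{"delta_pos":[0,0,-0.055],"delta_rot":[0,0,0],"claw":40},{"delta_pos":[0,0,-0.07],"delta_rot":[0,0,0],"claw":40},{"delta_pos":[0,0,-0.08],"delta_rot":[0,0,0],"claw":40},{"delta_pos":[0,0,-0.086],"delta_rot":[0,0,0],"claw":40},{"delta_pos":[0,0,-0.088],"delta_rot":[0,0,0],"claw":40},{"delta_pos":[0,0,-0.089],"delta_rot":[0,0,0],"claw":40},{"delta_pos":[0,0,-0.089],"delta_rot":[0,0,0],"claw":40}]}}

```text
time: 10.68
eef_pos: [0.5022, -0.2554, 0.0753]
tcp_rot: [-0.309, 0.105, 0.894, 0.306]
contact_force: [-0.3, -0.2, -0.7]
opening: 0.598
```

Run:
```python
from h import *
s=log(); Rm=R.from_quat(s['tcp_rot']).as_matrix(); print('grasp',s['eef_pos']+.006*Rm[:,0])
a=np.hstack([ctrl.read_camera('wrist')[:,:],ctrl.read_camera('top')[190:340,380:580].repeat(16,0).repeat(16,1)[::5,::5]]); cv2.imwrite('pics/c7.png',cv2.resize(a,(800,300),interpolation=cv2.INTER_AREA))
```

```text
t 10.68 q [-0.653  0.722  1.454  0.006  1.872  1.575] p [ 0.5022 -0.2554  0.0753]
R [[-0.622, -0.612, -0.488], [0.483, -0.791, 0.376], [-0.616, -0.002, 0.787]] F [-0.28 -0.21 -0.69] op 0.598
grasp [ 0.49850051 -0.25246913  0.0715728 ]
```

View pics/c7.png

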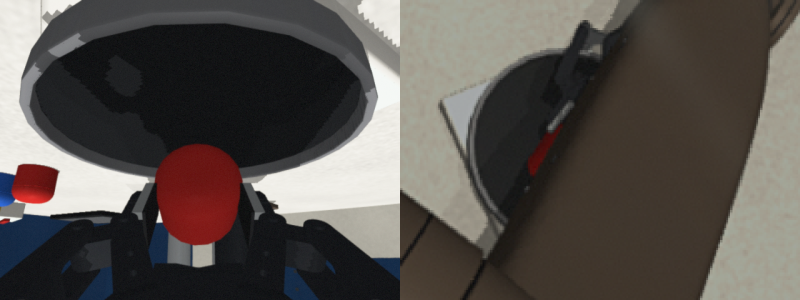

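Request:
{"api": "play_rows", "payload": {"targets": [{"delta_pos":[0,0,-0.003],"delta_rot":[0,0,0],"claw":40},{"delta_pos":[0,0,-0.005],"delta_rot":[0,0,0],"claw":40},{"delta_pos":[0,0,-0.005],"delta_rot":[0,0,0],"claw":40},{"delta_pos":[0,0,-0.005],"delta_rot":[0,0,0],"claw":40}]}}

```text
time: 11.12
eef_pos: [0.5022, -0.2553, 0.0705]
tcp_rot: [-0.309, 0.105, 0.894, 0.306]
contact_force: [-0.9, 0.0, -1.9]
opening: 0.595
```

Request:
{"api": "play_rows", "payload": {"targets": [{"delta_pos":[0,0,-0.002],"delta_rot":[0,0,0],"claw":40},{"delta_pos":[0,0,-0.002],"delta_rot":[0,0,0],"claw":40},{"delta_pos":[0,0,-0.002],"delta_rot":[0,0,0],"claw":85},{"delta_pos":[0,0,-0.002],"delta_rot":[0,0,0],"claw":85},{"delta_pos":[0,0,-0.002],"delta_rot":[0,0,0],"claw":85},{"delta_pos":[0.009,-0.007,0.008],"delta_rot":[0,0,0],"claw":85},{"delta_pos":[0.025,-0.019,0.024],"delta_rot":[0,0,0],"claw":85},{"delta_pos":[0.044,-0.034,0.043],"delta_rot":[0,0,0],"claw":85},{"delta_pos":[0.062,-0.048,0.062],"delta_rot":[0,0,0],"claw":85},{"delta_pos":[0.081,-0.063,0.08],"delta_rot":[0,0,0],"claw":85},{"delta_pos":[0.1,-0.077,0.099],"delta_rot":[0,0,0],"claw":85},{"delta_pos":[0.124,-0.097,0.123],"delta_rot":[0,0,0],"claw":85},{"delta_pos":[0.124,-0.097,0.123],"delta_rot":[0,0,0],"claw":85},{"delta_pos":[0.124,-0.097,0.123],"delta_rot":[0,0,0],"claw":85}]}}

```text
time: 12.28
eef_pos: [0.6272, -0.3535, 0.1943]
tcp_rot: [-0.311, 0.105, 0.894, 0.306]
contact_force: [-0.8, 0.0, -0.8]
opening: 0.992
```

Run:
```python
from h import *
s=log()
a=np.hstack([ctrl.read_camera('wrist')[:,:],ctrl.read_camera('side')[60:300,320:640].repeat(2,0).repeat(2,1)]); cv2.imwrite('pics/c8.png',cv2.resize(a,(800,300),interpolation=cv2.INTER_AREA))
```

```text
t 12.28 q [-0.655  0.939  0.864  0.005  2.241  1.575] p [ 0.6272 -0.3535  0.1943]
R [[-0.62, -0.612, -0.491], [0.481, -0.791, 0.378], [-0.62, -0.002, 0.785]] F [-0.81  0.01 -0.8 ] op 0.992
```

View pics/c8.png

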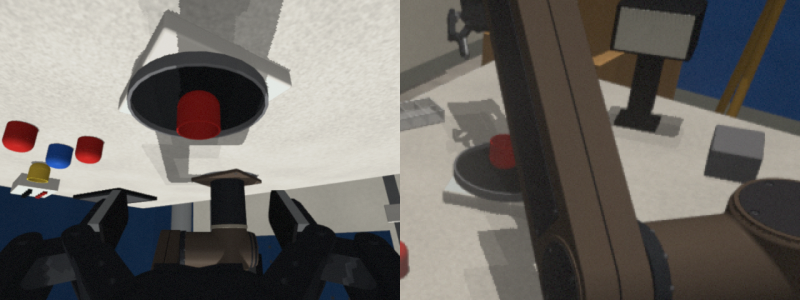

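Request:
{"api": "play_rows", "payload": {"targets": [{"delta_pos":[0,-0.02,0.04],"delta_rot":[0,0,0],"claw":85},{"delta_pos":[-0.2,-0.22,0.1],"delta_rot":[0,0,-0.14],"claw":85},{"delta_pos":[-0.2,-0.22,0.1],"delta_rot":[0,0,-0.14],"claw":85},{"delta_pos":[-0.2,-0.22,0.1],"delta_rot":[0,0,-0.14],"claw":85},{"delta_pos":[-0.2,-0.22,0.1],"delta_rot":[0,0,-0.14],"claw":85},{"delta_pos":[-0.2,-0.22,0.1],"delta_rot":[0,0,-0.14],"claw":85},{"delta_pos":[-0.2,-0.22,0.1],"delta_rot":[0,0,-0.14],"claw":85},{"delta_pos":[-0.2,-0.22,0.1],"delta_rot":[0,0,-0.14],"claw":85},{"delta_pos":[-0.2,-0.22,0.1],"delta_rot":[0,0,-0.14],"claw":85},{"delta_pos":[-0.2,-0.22,0.1],"delta_rot":[0,0,-0.14],"claw":85},{"delta_pos":[-0.2,-0.22,0.1],"delta_rot":[0,0,-0.14],"claw":85},{"delta_pos":[-0.2,-0.22,0.1],"delta_rot":[0,0,-0.14],"claw":85}]}}

```text
time: 13.38
eef_pos: [0.4265, -0.57, 0.2905]
tcp_rot: [-0.277, 0.168, 0.807, 0.493]
contact_force: [-0.7, 0.0, -0.3]
opening: 0.998
```

Run:
```python
from h import *
s=log()
t=ctrl.read_camera('top'); sd=ctrl.read_camera('side'); cv2.imwrite('pics/t9.png',t)
a=np.hstack([cv2.resize(t[190:340,100:540],(440*2,300)),cv2.resize(sd[140:260,320:480],(400,300))]); cv2.imwrite('pics/c9.png',cv2.resize(a,(800,int(300*800/1280))))
b=np.hstack([cv2.resize(t[190:340,380:540],(400,375)),cv2.resize(sd[140:260,320:480],(400,375))]); cv2.imwrite('pics/c9b.png',b)
hsv=cv2.cvtColor(t,cv2.COLOR_BGR2HSV); H,S,V=[hsv[...,i].astype(int) for i in range(3)]
for nm,m in (('red',((H<8)|(H>172))&(S>150)&(V>40)),('blue',(H>100)&(H<130)&(S>120)&(V>50)),('yel',(H>22)&(H<35)&(S>150)&(V>60))):
    n,l,st,c=cv2.connectedComponentsWithStats(m.astype(np.uint8))
    for i in range(1,n):
        if st[i,4]>150: print(nm,c[i],st[i],atz('top',*c[i],.065 if c[i][0]>400 else .026))
```

```text
t 13.38 q [-1.077  0.861  0.822  0.024  2.371  1.599] p [ 0.4265 -0.57    0.2905]
R [[-0.36, -0.89, -0.281], [0.704, -0.457, 0.544], [-0.612, -0.002, 0.791]] F [-0.73  0.02 -0.34] op 0.998
red [271.96257485 210.29041916] [258 196  29  30 668] [0.6246076  0.11584047 0.026     ]
red [474.51473923 252.59863946] [458 236  34  34 882] [ 0.52763462 -0.27708313  0.065     ]
red [295.40458015 273.98625954] [282 260  28  29 655] [0.49543232 0.06902484 0.026     ]
blue [243.63265306 261.78021978] [230 248  29  29 637] [0.52058985 0.17120862 0.026     ]
yel [146.82074074 274.25481481] [131 259  33  30 675] [0.49701366 0.36457426 0.026     ]
```

View pics/c9b.png

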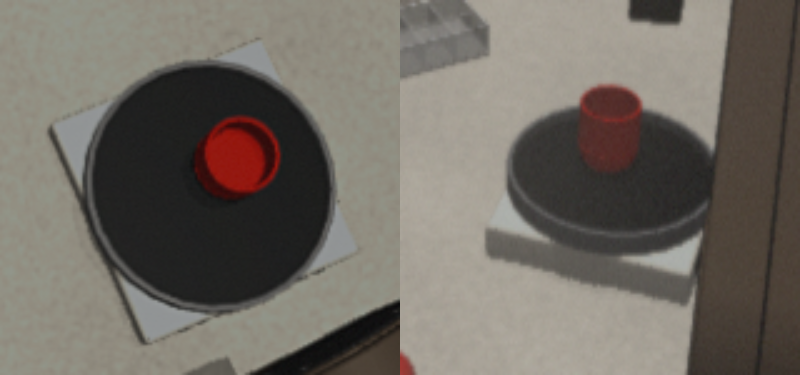

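The red cup stands upright and mouth-up, about 25 mm from the tray centre. The blue and yellow cups have not moved and the arm is clear, so I'm handing in.

```bash
python3 -c "
from plant import ctrl; print(ctrl.sign_off())"
```

```text
the job is handed in; nothing more can be done
None
```

The red cup stands mouth-up in the turntable tray, and I handed the job in at about 13.5 s of the 42 s allowed. I gripped the rightmost red cup with the tool tilted about 30° below horizontal and lifted it. I then rolled the wrist 180°, lowered the cup tilted to just above the tray floor, and let it go there so it rocked up onto its foot.

**Last checks:**
- **Red cup:** the top and side pictures show it standing upright, with its centre about 24 mm from the tray centre (limit 72 mm). I judged the tilt by eye and did not measure it. I took no second picture to confirm it was at rest.
- **Bystanders:** the blue cup measures within 1 mm of its starting place. The yellow cup measures within about 4 mm, which is the error of my first hand reading.
- **Arm:** it is well clear, at 0.29 m height, with the gripper open.

**Readings that disagreed:**
- While gripping the 58 mm cup, the opening read 0.595, which would be 51 mm if the scale were linear. It held steady and the grip was sound, so the scale is probably not linear.
- The force reading never clearly showed the cup touching the tray, so I set the release height from geometry: cup centre at about 65 mm.

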